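# Hook the cover onto a gear unit and swing it down on its dowel pins

### The job

Put the cast cover back on the gear unit: tilt it to hook its tongue under the keeper lip, then swing it down so that both dowel pins enter their holes and it lies flush on the joint face. The unit never sits quite true on its base, so feel for the slot and the pins and do not force the cover; keep hold of it (or keep pressing on it) until it is fully home, then let go, and leave the other things on the bench alone.

Things in the scene. Friction and masses are not known exactly. Their poses are not given: they have to be found in the camera images.
- base: Steel base plate 230 x 160 x 12 mm, bolted to the bench; origin at the centre of its underside, +x from keeper lip to motor, z up. The gear unit (grey case 180 x 110, black motor) is bolted tight on it through slotted feet, so the unit sits off centre by up to 8 mm in x and y and 0.04 rad (2.3 deg) in yaw about z: find its true place by eye or touch. No pose is given for the unit.
- joint_face (a point): Fixed to the base at x = 0, y = 0, z = 92 mm: centre of the unit's level joint face when the unit sits centred (height always true). Opening x -42 to 52, y +-41, worm wheel inside. Cover home: underside on this face, x axes alike, so the boss centre is 10 mm to +x of here and 28 mm above, plus the unit's offset. Motor: x 90 to 218, y -73 to 38, 11 mm over the face at most.
- pins_mid (a point): Fixed to the base at x = 70, y = 0, z = 92 mm: midpoint between the feet of the two steel dowel pins when the unit sits centred. Pins upright on the joint face at y = +36 and -36 mm: 8 mm diameter, 10 mm high, the top 1.5 mm bevelled to 5.6 mm. Where the holes miss them, the cover stops on the pin tops (about 4 degrees of tilt) until shifted or turned.
- slot_mouth (a point): Fixed to the base at x = -68, y = 0, z = 92 mm: middle of the keeper slot's mouth, on the joint face, when the unit sits centred. Slot 10 mm high, 76 mm wide (y), open to +x, closed 14.5 mm behind the mouth. Its roof is the keeper lip, 23 mm (x) x 90 mm, top 17 mm above the face. Cover home: tongue in mid-slot, its end 1.5 mm short of the slot's back.
- cover_boss (a point): Centre of the square bearing boss on the loose cast aluminium cover (0.4 to 0.65 kg), which lies flat on the bench; +x from tongue end to hole end, z up. Boss 36 x 36 x 40 mm, faces along x and y, either pair can be gripped. Plate 150 (x) x 100 (y) x 8 mm, centred under it; underside 28 mm below this point. Two through holes, 9.2 mm diameter, at x = +60, y = +-36 mm.
- cover_tongue (a point): Middle of the end edge of the cover's tongue, at its underside; the cover's axes; at x = -91, y = 0, z = -28 mm from the boss centre. Tongue 16 mm long, 48 mm wide, 5 mm thick, flush with the plate's underside. Slot too low and pins too high for the cover to go in level: enter with the hole end 5 to 10 degrees high, then swing down.
- bracket: Bystander: loose black steel angle with a row of holes, 120 x 50 mm, 50 mm high; origin at the centre of its underside. Leave alone.
- gear: Bystander: loose steel spur gear lying flat, 68 mm diameter, 26 mm high over its hub; origin at the centre of its underside. Leave alone.
- screw_tray: Bystander: loose grey tray of screws, 110 x 80 x 30 mm; origin at the centre of its underside. Leave alone.
- spanner: Bystander: loose steel spanner, 170 mm long, lying flat; origin at mid-length on the bench. Leave alone.

How it is judged:
By the outcome, as a careful person would: the job done as asked, in the order asked, and still so for the second after the job is handed in, with the robot touching nothing.
It also fails if it takes over 72 s, if anything falls off the work surface, if the arm or the gripper's body presses on something with over 40 N, if the wrist force passes 120 N, or if a joint passes its speed limit or range.

### The arm

A 6-joint arm with a two-finger parallel gripper is mounted at the origin on the work surface. World frame = base frame: x ahead of the robot, y to its left, z up, the work surface at z = 0. Lengths are in mm, angles in rad, forces in N, time in s.
With the tool pointing down it reaches from about 350 to 875 mm from the base axis. Payload 4.2 kg.
Tool frame: the origin (TCP) lies at the very end of the fingers, on their centre line; the grasp point (between the pads) lies arm.hold_point_z behind it (arm.hold_point_z is the distance from the TCP to the grasp point, in mm); y points along the fingers, x is the direction in which the jaws open and shut, and the axes are right-handed (so a half turn about y gives the same grasp; the last joint's range is limited). The gripper opens to 85 mm and grips with 20 to 120 N. Pads are 22 mm wide; open, the fingers measure 114 mm over their backs; the gripper's body (76 mm by 85 mm) begins 54 mm behind the grasp point. The pads swing forward as they close: fully open they stand 13 mm farther back than shut.
Start: joints at [-0.859, 0.385, 0.008, 0, -1.194, -0.259], TCP at [273.44, -561.987, 231.312] pointing down, gripper open.
Joint ranges: [-3.14, 3.14], [-1.21, 2.06], [-1.07, 1.41], [-3.16, 2.05], [-2.99, -0.16], [-3.1, 3.1]. Speed limits (rad/s): [2.79, 2.79, 3.14, 3.14, 3.14, 3.14].

### API

Orientations are given as a unit quaternion [x, y, z, w].
In Python, from bench import arm gives the robot as it stands.
- The arm moves only by the shell command python3 -m creep 'ROWS'. ROWS is JSON, a list of rows, each a list of 3 entries, a list of its own where there are three numbers: the shift along the world's x, y, z in mm, then the turn, a rotation vector about the world's x, y, z in rad, then the gripper command: -1 is shut, 1 is fully open, values between are in proportion. In form: [[[dx, dy, dz], [wx, wy, wz], jaw], ...]. A call has 1 to 12 rows; each row is the pose to reach, as a shift and turn from the pose commanded when the call began; what a row does not reach only later rows make up. A row lasts 1/12 s, in which the tool goes at most 41.7 mm and 7.16 degrees, less where a joint would pass 70% of its speed; a pose out of reach is approached as far as the arm can. A call with a gripper value outside its range is refused whole. The fingers move at their own pace and stop on an object; the grip force is fixed at half the most. Time passes only in rows, so rows that repeat a pose let the fingers close. It gives the time, the measured TCP pose, the force and the opening at its end, in the units of the state.
- arm.read_state(): the state, without advancing time (a new reading comes with each control period).
- arm.get_image(name): name is "side" or "top" or "wrist"; returns (picture, depth): 400x640x3 uint8, red, green, blue; 400x640 float32, mm along the optical axis (not along the pixel's ray), 0 where there is no reading.
- arm.camera_params(name): a dict with "camera_matrix" (3x3 intrinsics, pixels), "extrinsics" (4x4, takes a point from world to camera coordinates); the wrist camera has in their place "T_tool_cam" (4x4, takes a point from camera to tool coordinates, whose origin is the TCP and whose axes are the tool frame's). Camera axes: x right, y down, z forward; pixel columns grow to the right and rows downward; lengths in mm; the calibration is good to about 2 mm. A picture is of the moment at which its call begins: read the wrist's pose just before it. camera_params takes no time and is no camera call.
- arm.job_done(): hands the job in, once; it reports no verdict.
The state is a dict: "clock": time; "joints": joint angles; "joint_vel": joint speeds; "joint_efforts": joint torques, N m; "position": TCP position; "ee_rot": TCP orientation; "contact_force": force on the tool from outside, world axes, zero at the start; "wrist_torque": the same for the moment, N m; "gripper_width": finger opening in mm.
Only numpy, scipy, OpenCV 4.12 (cv2) and the standard library are available. Lean on these libraries where they do the work, as an engineer would, in place of code of your own. Each camera call takes 0.05 s, during which the arm holds its last target.

## Working session

There is one attempt and no reset: what is moved stays moved. The work goes in short steps, Python scripts to look and compute and a shell command to move; the robot and the scene stay as the last step left them, time stands still between calls to the robot, and variables do not carry over. Pictures are saved under pics/ and viewed, and the job is handed in when it is done.

```bash
ls; mkdir -p pics; python3 - <<'E'
from bench import arm
import cv2,numpy as np
print(arm.read_state(), arm.hold_point_z)
for n in ("side","top","wrist"):
    p,d=arm.get_image(n); cv2.imwrite(f"pics/{n}0.png",p[:,:,::-1]); np.save(f"pics/{n}0_d.npy",d); np.save(f"pics/{n}0_p.npy",p)
    print(n,arm.camera_params(n))
E
```

```text
pics
{'clock': 0.0, 'joints': array([-8.59385694e-01,  3.85567105e-01,  6.63279227e-03, -4.84543428e-04,
       -1.19397281e+00, -2.58620791e-01]), 'joint_vel': array([ 0.00144263,  0.00052952,  0.00095438, -0.00061699, -0.0005413 ,
       -0.00042109]), 'joint_efforts': array([ 5.94071371e-04, -3.92287660e+01,  1.88398075e+01,  4.18611109e+00,
       -4.68170678e-03,  1.42005865e-05]), 'position': array([ 273.2006302 , -561.49143567,  230.22006936]), 'ee_rot': array([ 0.37439563,  0.59981296, -0.59906714, -0.37572713]), 'contact_force': array([ 0.26774359,  0.27258298, -0.61870685]), 'wrist_torque': array([-0.00495773, -0.0029859 , -0.01430389]), 'gripper_width': 84.96835545205336} 18.700000000000003
side {'camera_matrix': array([[382.93461088,   0.        , 321.91767447],
       [  0.        , 382.93461088, 203.40166762],
       [  0.        ,   0.        ,   1.        ]]), 'extrinsics': array([[-9.96450756e-01, -8.38130352e-02,  7.82720583e-03,
         5.18020162e+02],
       [-6.30378554e-02,  6.81352736e-01, -7.29235680e-01,
         1.05165548e+02],
       [ 5.57863677e-02, -7
[... 512 characters left out ...]
 [ 8.07714520e-02,  5.41861862e-04, -9.96732501e-01,
         1.67625562e+03],
       [ 0.00000000e+00,  0.00000000e+00,  0.00000000e+00,
         1.00000000e+00]])}
wrist {'camera_matrix': array([[288.73654062,   0.        , 320.85570087],
       [  0.        , 288.73654062, 207.71505078],
       [  0.        ,   0.        ,   1.        ]]), 'T_tool_cam': array([[ 9.99999797e-01, -3.65310344e-04, -5.21186491e-04,
        -6.72186269e-01],
       [ 4.05583556e-04, -2.65319453e-01,  9.64160476e-01,
        -1.42844002e+02],
       [-4.90498710e-04, -9.64160492e-01, -2.65319251e-01,
         6.60464227e+01],
       [ 0.00000000e+00,  0.00000000e+00,  0.00000000e+00,
         1.00000000e+00]])}
```

View pics/side0.png

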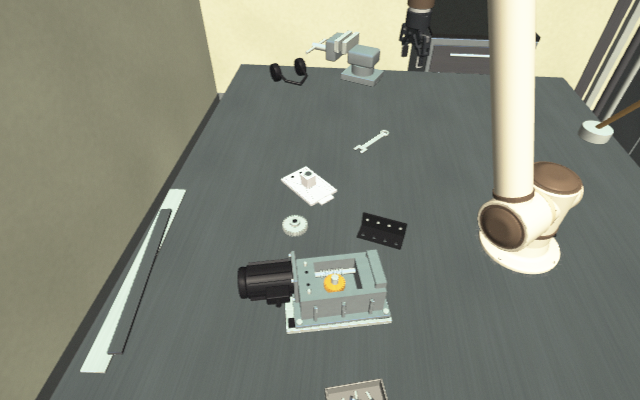

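View pics/top0.png

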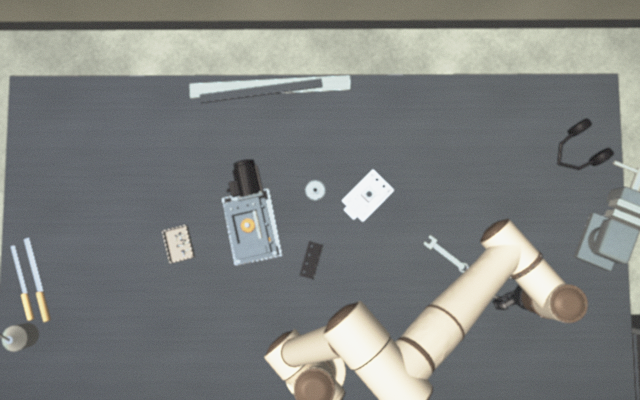

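View pics/wrist0.png

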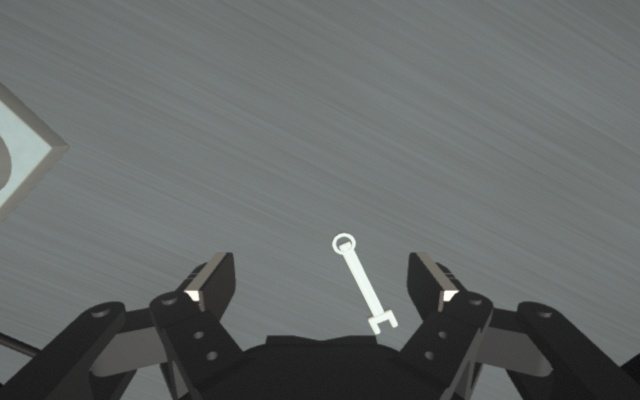

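```bash
cat > h.py <<'E'
import numpy as np,cv2
from bench import arm
from scipy.spatial.transform import Rotation as R
def cam(name,st=None):
    c=arm.camera_params(name);K=c["camera_matrix"]
    if "extrinsics" in c: T=np.linalg.inv(c["extrinsics"])
    else:
        W=np.eye(4);W[:3,:3]=R.from_quat(st["ee_rot"]).as_matrix();W[:3,3]=st["position"];T=W@c["T_tool_cam"]
    return K,T
def ray(KT,u,v):
    K,T=KT; d=np.linalg.solve(K,[u,v,1.]); return T[:3,3],T[:3,:3]@d
def onz(KT,u,v,z):
    o,d=ray(KT,u,v); return o+d*(z-o[2])/d[2]
def depthpt(KT,u,v,dep):
    o,d=ray(KT,u,v); return o+d*dep
def proj(KT,P):
    K,T=KT; p=np.linalg.inv(T)@np.append(P,1); q=K@p[:3]; return q[:2]/q[2]
def tri(rays):
    A=np.zeros((3,3));b=np.zeros(3)
    for o,d in rays:
        d=d/np.linalg.norm(d);M=np.eye(3)-np.outer(d,d);A+=M;b+=M@o
    return np.linalg.solve(A,b)
E
python3 - <<'E'
from h import *
p=np.load("pics/top0_p.npy");d=np.load("pics/top0_d.npy")
K=cam("top")
for n,(x0,y0,w,h) in {"cov":(330,160,80,70),"unit":(210,150,90,125)}.items():
    c=p[y0:y0+h,x0:x0+w,::-1]; s=min(800//w,600//h,7); cv2.imwrite(f"pics/top_{n}.png",cv2.resize(c,None,fx=s,fy=s,interpolation=cv2.INTER_CUBIC)); print(n,s)
q=np.load("pics/side0_p.npy")
cv2.imwrite("pics/side_z.png",cv2.resize(q[150:340,230:420,::-1],None,fx=3,fy=3,interpolation=cv2.INTER_CUBIC))
for u,v in [(370,194),(380,185),(315,189),(250,226),(265,245)]:
    print(u,v,d[v,u],depthpt(K,u,v,d[v,u]).round(1))
E
```

```text
cov 7
unit 4
370 194 1668.9785 [ 575.4 -184.    53.8]
380 185 1713.0288 [ 610.3 -222.3   12.4]
315 189 1703.8662 [596.7  -4.1  20.7]
250 226 1643.2822 [471.3 205.5  71.4]
265 245 1620.3866 [409.8 155.1  89.3]
```

View pics/top_cov.png

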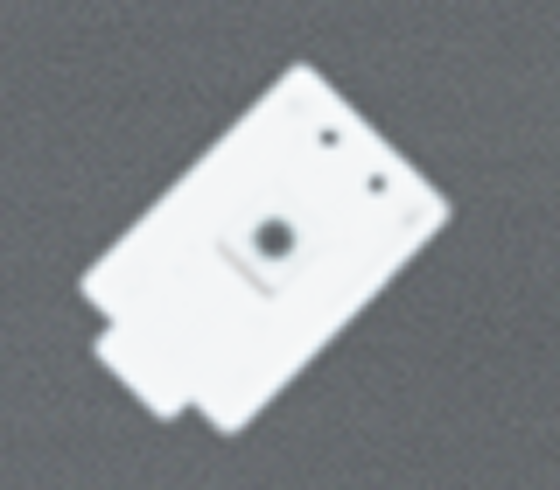

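View pics/top_unit.png

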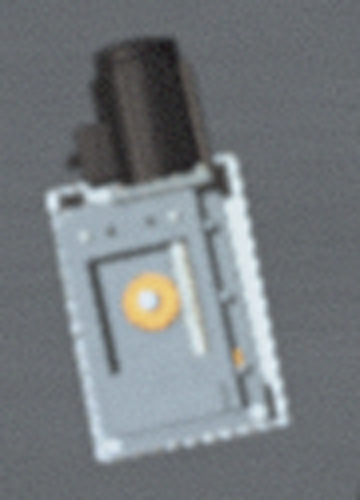

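View pics/side_z.png

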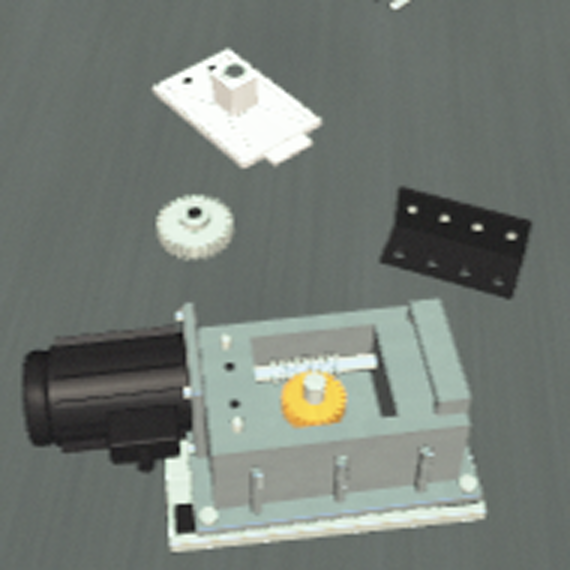

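```bash
python3 - <<'E'
from h import *
s=arm.read_state();print(s["clock"],R.from_quat(s["ee_rot"]).as_matrix().round(3))
K=cam("top")
# cover outline corners (top, crop/7) on z=8 ; boss on 48
f=lambda u,v,z:onz(K,330+u/7,160+v/7,z)[:2].round(1)
for n,u,v,z in [("tongL",97,348,5),("tongR",165,417,5),("HL",300,65,8),("HR",448,210,8),("TL",82,285,8),("TR",230,432,8),("boss",273,238,48)]: print(n,f(u,v,z))
g=lambda u,v,z:onz(K,210+u/4,150+v/4,z)[:2].round(1)
for n,u,v,z in [("pin+",84,236,102),("pin-",174,215,102),("baseTL",47,188,12),("baseTR",237,155,12),("baseBL",100,460,12),("baseBR",285,422,12),("lipL",105,425,109),("lipR",235,400,109)]: print(n,g(u,v,z))
E
```

```text
0.15 [[-0.437 -0.001 -0.899]
 [ 0.899  0.001 -0.437]
 [ 0.002 -1.     0.   ]]
tongL [ 528.2 -100.7]
tongR [ 494.9 -133. ]
HL [ 664.4 -199.5]
HR [ 593.8 -269.7]
TL [558.3 -93.6]
TR [ 487.4 -163.8]
boss [ 576.  -181.3]
pin+ [523.9 262. ]
pin- [540.3 190.8]
baseTL [572.1 308.6]
baseTR [599.3 149.5]
baseBL [345.2 262.2]
baseBR [375.9 108.9]
lipL [374.8 243. ]
lipR [393.9 141.3]
```

```bash
python3 -m creep '[[[100,127,0],[0,0,0.48],1],[[100,127,0],[0,0,0.48],1],[[100,127,0],[0,0,0.48],1],[[100,127,0],[0,0,0.48],1],[[200,254,-30],[0,0,0.96],1],[[200,254,-30],[0,0,0.96],1],[[200,254,-30],[0,0,0.96],1],[[200,254,-30],[0,0,0.96],1],[[303,381,-70],[0,0,1.42],1],[[303,381,-70],[0,0,1.42],1],[[303,381,-70],[0,0,1.42],1],[[303,381,-70],[0,0,1.42],1]]'
python3 -m creep '[[[0,0,-20],[0,0,0.485],1],[[0,0,-20],[0,0,0.485],1],[[0,0,-20],[0,0,0.485],1],[[0,0,-20],[0,0,0.485],1],[[0,0,-20],[0,0,0.485],1],[[0,0,-20],[0,0,0.485],1]]'
python3 - <<'E'
from h import *
s=arm.read_state();p,d=arm.get_image("wrist");cv2.imwrite("pics/w1.png",p[:,:,::-1]);np.savez("pics/w1.npz",p=p,d=d,pos=s["position"],q=s["ee_rot"]);print(s["position"],s["joints"].round(2),s["contact_force"])
E
```

```text
clock: 1.15
position: [576.2, -180.4, 161.1]
ee_rot: [-0.108, 0.699, -0.699, 0.108]
contact_force: [-0.5, -1.0, 0.2]
gripper_width: 85.6
clock: 1.65
position: [575.2, -182.2, 141.4]
ee_rot: [-0.27, 0.654, -0.653, 0.27]
contact_force: [-0.3, 0.2, 0.5]
gripper_width: 85.3
[ 575.24982648 -182.16918054  141.40267685] [-0.04  0.42 -0.17 -0.   -0.98  0.82] [-0.29589836  0.22927022  0.53383781]
```

View pics/w1.png

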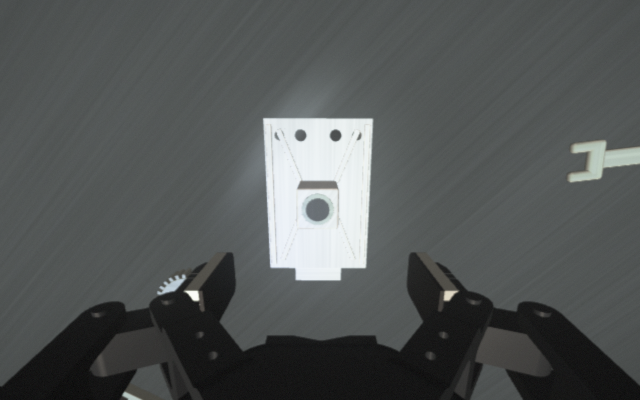

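```bash
python3 - <<'E'
from h import *
z=np.load("pics/w1.npz");p=z["p"];KT=cam("wrist",dict(position=z["pos"],ee_rot=z["q"]))
c=p[105:290,250:390,::-1];cv2.imwrite("pics/w1z.png",cv2.resize(c,None,fx=4,fy=3.2,interpolation=cv2.INTER_CUBIC) if 0 else cv2.resize(c,None,fx=3.2,fy=3.2,interpolation=cv2.INTER_CUBIC))
g=p.max(2)
m=(g>130).astype(np.uint8); 
n,l,st,ce=cv2.connectedComponentsWithStats(m)
i=l[250,300];m=(l==i).astype(np.uint8);print(st[i])
cs,_=cv2.findContours(m,cv2.RETR_CCOMP,cv2.CHAIN_APPROX_NONE)
for q in cs:
    if cv2.contourArea(q)>15:print(cv2.contourArea(q),q.reshape(-1,2).mean(0))
big=max(cs,key=cv2.contourArea);ap=cv2.approxPolyDP(big,4,True).reshape(-1,2)
for a in ap:print(a,onz(KT,*a,8).round(1))
E
```

```text
[  263   117   111   164 15486]
16009.0 [317.59770115 194.80842912]
404.5 [317.55384615 209.38461538]
261.0 [317.5        184.66666667]
17.0 [359.07142857 136.5       ]
108.0 [335.09375 135.03125]
102.0 [300.21875 135.03125]
[263 118] [ 667.7 -199.     8. ]
[270 267] [562.5 -92.5   8. ]
[294 268] [ 543.8 -109.5    8. ]
[296 280] [ 532.6 -100.8    8. ]
[340 280] [ 499.4 -133.9    8. ]
[342 268] [ 508.  -145.2    8. ]
[364 268] [ 491.6 -161.5    8. ]
[372 118] [ 597.1 -269.3    8. ]
```

View pics/w1z.png

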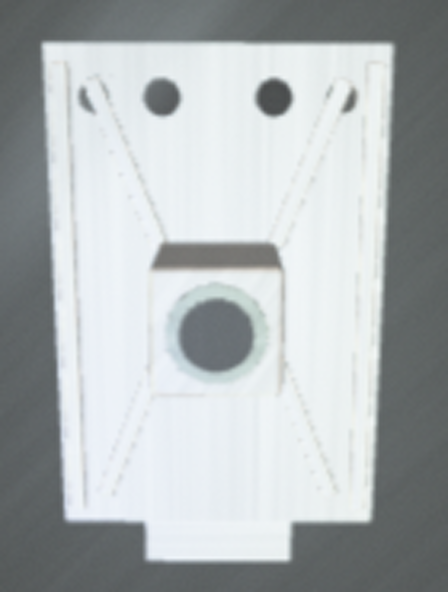

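```bash
python3 - <<'E'
from h import *
z=np.load("pics/w1.npz");d=z["d"];KT=cam("wrist",dict(position=z["pos"],ee_rot=z["q"]))
M=R.from_quat(z["q"]).as_matrix();print("tool yaw",np.degrees(np.arctan2(M[1,2],M[0,2])), M.round(3)[:,1])
print("boss top via z48",onz(KT,317.3,209.4,48).round(1))
for u,v in [(302,222),(332,222),(317,250),(280,200),(318,150),(300,275),(250,200),(267,200),(278,180),(286,165),(281,140)]: print(u,v,depthpt(KT,u,v,d[v,u]).round(1))
# triangulate boss hole, top + wrist
t=cam("top");print(tri([ray(KT,317.3,209.4),ray(t,330+273/7,160+238/7)]).round(1))
E
python3 -m creep '[[[-34,132,91],[0,0,0.33],1],[[-34,132,91],[0,0,0.33],1],[[-34,132,91],[0,0,0.33],1],[[-34,132,91],[0,0,0.33],1],[[-68,264,91],[0,0,0.66],1],[[-68,264,91],[0,0,0.66],1],[[-68,264,91],[0,0,0.66],1],[[-68,264,91],[0,0,0.66],1],[[-102,395,91],[0,0,0.985],1],[[-102,395,91],[0,0,0.985],1],[[-102,395,91],[0,0,0.985],1],[[-102,395,91],[0,0,0.985],1]]'
python3 -m creep '[[[0,0,0],[0,0,0],1],[[0,0,0],[0,0,0],1]]'
python3 - <<'E'
from h import *
s=arm.read_state();p,d=arm.get_image("wrist");cv2.imwrite("pics/w2.png",p[:,:,::-1]);np.savez("pics/w2.npz",p=p,d=d,pos=s["position"],q=s["ee_rot"]);print(s["position"],s["joints"].round(2),s["contact_force"],s["clock"])
E
```

```text
tool yaw -45.07084556941043 [-0.001  0.    -1.   ]
boss top via z48 [ 579.1 -180.7   48. ]
302 222 [ 580.7 -163.7   49.1]
332 222 [ 562.2 -181.6   47.9]
317 250 [ 541.1 -141.2    8.1]
280 200 [ 604.3 -153.2    7.9]
318 150 [ 611.9 -214.     7.9]
300 275 [ 532.9 -107.     5.5]
250 200 [ 6.253e+02 -1.295e+02 -2.000e-01]
267 200 [ 613.4 -144.4    8.5]
278 180 [ 619.2 -166.6    8.2]
286 165 [ 623.6 -182.8    9.4]
281 140 [ 642.6 -196.4    9.8]
[ 577.4 -180.8   44.2]
clock: 2.7
position: [472.6, 216.7, 232.9]
ee_rot: [-0.548, 0.446, -0.446, 0.549]
contact_force: [1.2, -0.1, 1.4]
gripper_width: 85.7
clock: 2.87
position: [473.2, 212.8, 232.6]
ee_rot: [0.548, -0.447, 0.447, -0.547]
contact_force: [-0.3, -0.2, -0.6]
gripper_width: 85.3
[473.20452469 212.82107973 232.61552809] [ 0.74  0.2  -0.25  0.   -1.12  1.04] [-0.31140509 -0.18798736 -0.60733314] 2.8667
```

View pics/w2.png

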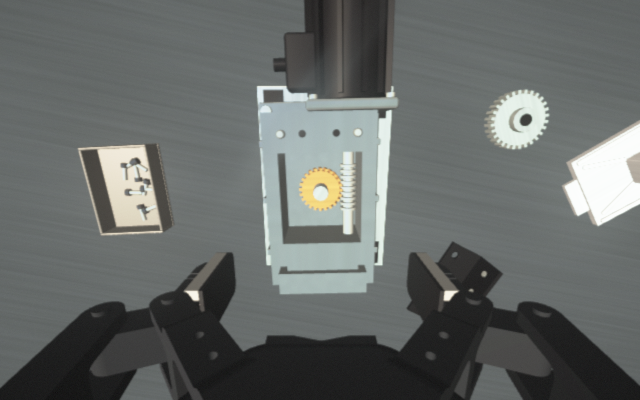

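```bash
python3 - <<'E'
from h import *
z=np.load("pics/w2.npz");p=z["p"];d=z["d"];KT=cam("wrist",dict(position=z["pos"],ee_rot=z["q"]))
cv2.imwrite("pics/w2a.png",cv2.resize(p[95:160,255:395,::-1],None,fx=5.5,fy=5.5,interpolation=cv2.INTER_CUBIC))
cv2.imwrite("pics/w2b.png",cv2.resize(p[235:300,255:395,::-1],None,fx=5.5,fy=5.5,interpolation=cv2.INTER_CUBIC))
for u,v in [(290,120),(280,133),(358,132),(270,150),(300,250),(320,250),(320,265),(320,282),(320,291),(320,230)]: print(u,v,depthpt(KT,u,v,d[v,u]).round(1))
E
```

```text
290 120 [541.8 255.7  92.7]
280 133 [528.7 261.9 101.4]
358 132 [543.8 191.9 102.2]
270 150 [510.7 270.   92.1]
300 250 [414.6 222.9  93.6]
320 250 [418.5 202.1  93. ]
320 265 [401.1 198.6  92.4]
320 282 [390.5 196.4 109. ]
320 291 [380.2 194.4 109. ]
320 230 [426.7 203.9  54.2]
```

View pics/w2a.png

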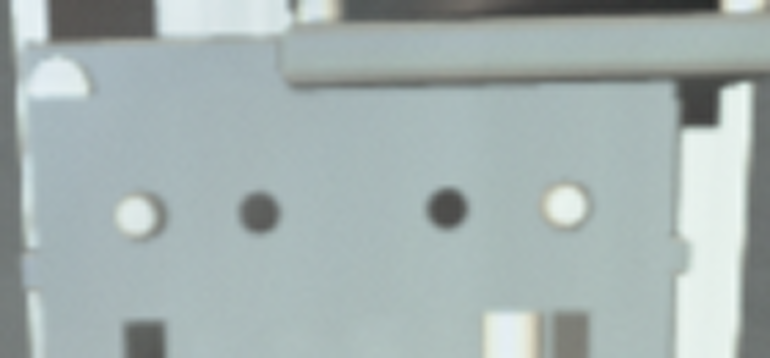

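View pics/w2b.png

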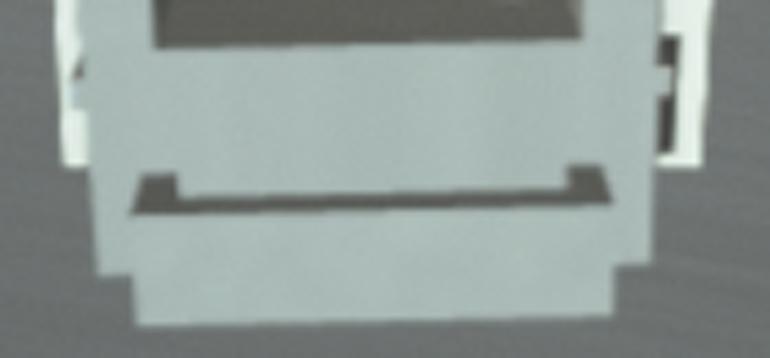

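```bash
python3 -m creep '[[[25,5,-40],[0,0,0.012],1],[[25,5,-40],[0,0,0.012],1],[[25,5,-40],[0,0,0.012],1],[[25,5,-40],[0,0,0.012],1]]'
cat > unit.py <<'E'
from h import *
def pins(f,win=None):
    z=np.load(f);p=z["p"];KT=cam("wrist",dict(position=z["pos"],ee_rot=z["q"]))
    return z,p,KT
def cen(mask,u,v,r=9):
    n,l,st,ce=cv2.connectedComponentsWithStats(mask.astype(np.uint8))
    best=min(range(1,n),key=lambda i:np.hypot(*(ce[i]-[u,v])) if 10<st[i][4]<400 else 1e9)
    return ce[best],st[best][4]
E
python3 - <<'E'
from unit import *
s=arm.read_state();p,d=arm.get_image("wrist");cv2.imwrite("pics/w3.png",p[:,:,::-1]);np.savez("pics/w3.npz",p=p,d=d,pos=s["position"],q=s["ee_rot"]);print(s["position"],s["joint_vel"].round(3),s["clock"])
z,p2,K2=pins("pics/w2.npz");_,p3,K3=pins("pics/w3.npz")
for z0 in [0]:
  g=[(280,133.5),(358,132),(302,133.5),(336,133)]
  for k,(u,v) in enumerate(g):
    m=(p2.min(2)>205) if k<2 else (p2.max(2)<125)
    c,a=cen(m,u,v)
    P=onz(K2,*c,102 if k<2 else 92); uu=proj(K3,P)
    m=(p3.min(2)>205) if k<2 else (p3.max(2)<125)
    c3,a3=cen(m,*uu)
    print(c.round(1),a,P.round(1),uu.round(1),c3.round(1),a3,onz(K3,*c3,102 if k<2 else 92).round(1),"tri",tri([ray(K2,*c),ray(K3,*c3)]).round(1))
E
```

```text
clock: 3.25
position: [498.8, 216.3, 192.8]
ee_rot: [0.55, -0.445, 0.445, -0.549]
contact_force: [0.1, -1.1, 0.8]
gripper_width: 85.3
[498.75320008 216.29159341 192.75348373] [ 0.013 -0.031  0.015  0.003  0.002  0.004] 3.25
[279.  133.6] 25 [528.  262.6 102. ] [271.6 166.8] [271.3 167.1] 39 [527.7 262.8 102. ] tri [528.1 262.4 104.1]
[357.4 131.7] 29 [543.9 192.5 102. ] [360.7 165.6] [360.7 165.8] 43 [543.7 192.5 102. ] tri [543.9 192.7 103.4]
[301.7 133.3] 33 [532.1 242.8  92. ] [297.6 165.4] [297.4 165.4] 48 [532.1 243.   92. ] tri [532.1 242.9  92.2]
[335.8 132.4] 37 [539.3 211.2  92. ] [336.2 164.8] [336. 165.] 45 [539.1 211.3  92. ] tri [539.3 211.3  93.5]
```

View pics/w3.png

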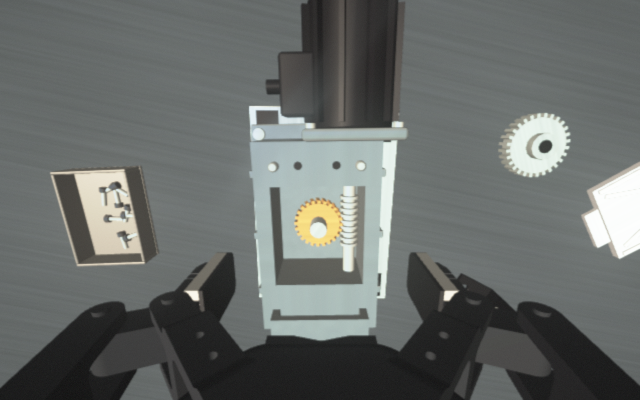

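```bash
python3 - <<'E'
from unit import *
z,p,K=pins("pics/w2.npz")
f=lambda a,b,zz:onz(K,255+a/5.5,235+b/5.5,zz)
A,B=f(131,214,109),f(613,204,109);C,D=f(136,325,109),f(613,315,109)
print(A.round(1),B.round(1),C.round(1),D.round(1))
for a,b in((A,B),(C,D)): print(np.degrees(np.arctan2((b-a)[0],-(b-a)[1])),np.linalg.norm(b-a))
y=np.radians(12.75);X=np.array([np.cos(y),np.sin(y),0]);Y=np.array([-X[1],X[0],0])
m=np.array([535.8,227.4,0]);c=m-70*X
print("centre",c.round(1),"boss home",(c+10*X).round(1))
for q in(A,B,C,D):print((q-c)@X,(q-c)@Y)
E
```

```text
[391.2 239.5 109. ] [410.9 152.2 109. ] [368.4 234.8 109. ] [388.4 146.7 109. ]
12.755396845718963 89.43689527354825
12.793927963209176 90.36003149195798
centre [467.5 212.    0. ] boss home [477.3 214.2   0. ]
-68.40601264282712 43.69742678146799
-68.39758833777773 -45.73946809532612
-91.68783725262674 44.17236000419092
-91.61855934448373 -46.187644930509485
```

```bash
python3 -m creep '[[[27,-133,0],[0,0,-0.333],1],[[27,-133,0],[0,0,-0.333],1],[[27,-133,0],[0,0,-0.333],1],[[27,-133,0],[0,0,-0.333],1],[[53,-266,-30],[0,0,-0.666],1],[[53,-266,-30],[0,0,-0.666],1],[[53,-266,-30],[0,0,-0.666],1],[[53,-266,-30],[0,0,-0.666],1],[[80,-399.7,-80],[0,0,-1.0],1],[[80,-399.7,-80],[0,0,-1.0],1],[[80,-399.7,-80],[0,0,-1.0],1],[[80,-399.7,-80],[0,0,-1.0],1]]'
python3 -m creep '[[[0,0,-30],[0,0,0],1],[[0,0,-30],[0,0,0],1],[[0,0,-30],[0,0,0],1]]'
python3 - <<'E'
from unit import *
s=arm.read_state();p,d=arm.get_image("wrist");cv2.imwrite("pics/w4.png",p[:,:,::-1]);np.savez("pics/w4.npz",p=p,d=d,pos=s["position"],q=s["ee_rot"]);print(s["position"],s["joint_vel"].round(3),s["clock"])
M=R.from_quat(s["ee_rot"]).as_matrix();print(np.degrees(np.arctan2(M[1,2],M[0,2])),s["position"]);print(M.round(3))
E
```

```text
clock: 4.3
position: [578.3, -185.5, 112.6]
ee_rot: [0.268, -0.654, 0.654, -0.268]
contact_force: [0.7, 0.3, 0.2]
gripper_width: 85.6
clock: 4.55
position: [577.5, -182.1, 82.7]
ee_rot: [-0.271, 0.654, -0.653, 0.269]
contact_force: [-0.5, 0.7, 0.9]
gripper_width: 85.6
[ 577.50498878 -182.1437045    82.69124574] [ 0.021 -0.037  0.037  0.02   0.003  0.002] 4.55
-45.10690324298117 [ 577.50498878 -182.1437045    82.69124574]
[[-0.708 -0.002  0.706]
 [-0.706  0.    -0.708]
 [ 0.002 -1.    -0.002]]
```

View pics/w4.png

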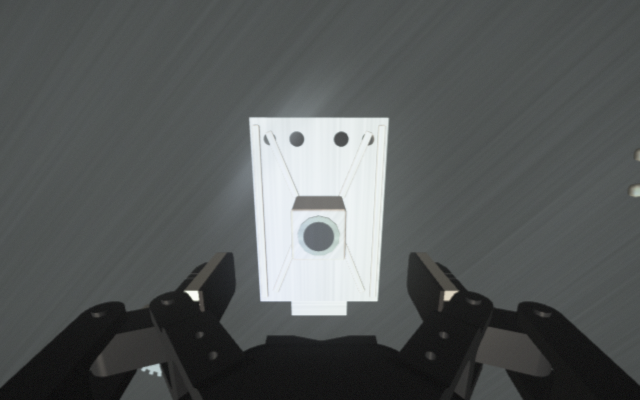

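```bash
python3 - <<'E'
from unit import *
z,p,K=pins("pics/w4.npz")
m=(p.max(2)<125)
n,l,st,ce=cv2.connectedComponentsWithStats(m.astype(np.uint8))
for i in range(1,n):
    if 30<st[i][4]<2000 and 230<ce[i][0]<400 and 100<ce[i][1]<260: print(ce[i].round(1),st[i],onz(K,*ce[i],48 if st[i][4]>400 else 8).round(1))
g=(p.min(2)>150).astype(np.uint8)
n,l,st,ce=cv2.connectedComponentsWithStats(g);i=l[170,318];cs,_=cv2.findContours((l==i).astype(np.uint8),0,1);big=max(cs,key=cv2.contourArea)
for a in cv2.approxPolyDP(big,4,True).reshape(-1,2):print(a,onz(K,*a,8).round(1))
E
```

```text
[296.7 138.9] [291 133  13  13 134] [ 633.2 -212.1    8. ]
[340.8 138.7] [334 132  14  14 151] [ 610.4 -235.     8. ]
[318.4 202.2] [294 197  50  12 522] [ 595.2 -196.8   48. ]
[318.4 236.2] [305 223  28  28 620] [ 579.  -180.4   48. ]
[250 117] [ 667.6 -199.5    8. ]
[260 300] [562.9 -92.6   8. ]
[290 301] [ 544. -110.    8.]
[294 315] [ 532.  -102.4    8. ]
[344 315] [ 501.1 -133.     8. ]
[347 301] [ 509.3 -144.5    8. ]
[376 301] [ 491.7 -162.     8. ]
[388 118] [ 596.8 -269.     8. ]
```

```bash
python3 -m creep '[[[1.5,1.5,-25],[0,0,0],1],[[1.5,1.5,-50],[0,0,0],1],[[1.5,1.5,-69],[0,0,0],1],[[1.5,1.5,-69],[0,0,0],1],[[1.5,1.5,-69],[0,0,0],1]]'
python3 -m creep '[[[0,0,0],[0,0,0],-1],[[0,0,0],[0,0,0],-1],[[0,0,0],[0,0,0],-1],[[0,0,0],[0,0,0],-1],[[0,0,0],[0,0,0],-1],[[0,0,0],[0,0,0],-1],[[0,0,0],[0,0,0],-1],[[0,0,0],[0,0,0],-1],[[0,0,0],[0,0,0],-1],[[0,0,0],[0,0,0],-1]]'
```

```text
clock: 5.02
position: [580.8, -179.8, 15.1]
ee_rot: [0.27, -0.653, 0.654, -0.271]
contact_force: [0.3, 0.3, 0.9]
gripper_width: 85.5
clock: 5.85
position: [580.3, -180.7, 15.2]
ee_rot: [0.27, -0.653, 0.654, -0.271]
contact_force: [-0.6, 0.3, 4.9]
gripper_width: 34.8
```

```bash
python3 -m creep '[[[0,0,10],[0,0,0],-1],[[0,0,30],[0,0,0],-1],[[0,0,60],[0,0,0],-1],[[0,0,90],[0,0,0],-1],[[0,0,130],[0,0,0],-1],[[0,0,165],[0,0,0],-1],[[0,0,185],[0,0,0],-1],[[0,0,185],[0,0,0],-1],[[0,0,185],[0,0,0],-1]]'
python3 - <<'E'
from unit import *
s=arm.read_state();p,d=arm.get_image("wrist");cv2.imwrite("pics/w5.png",p[:,:,::-1]);np.savez("pics/w5.npz",p=p,d=d,pos=s["position"],q=s["ee_rot"]);print(s["position"],s["contact_force"],s["wrist_torque"],s["clock"])
E
```

```text
clock: 6.6
position: [579.4, -180.0, 199.0]
ee_rot: [-0.269, 0.654, -0.653, 0.27]
contact_force: [-0.5, 0.3, -5.4]
gripper_width: 35.2
[ 579.41031794 -180.02766602  198.96013321] [-0.49846018  0.27766136 -5.41788061] [-0.02638117  0.06335764 -0.02983109] 6.6
```

View pics/w5.png

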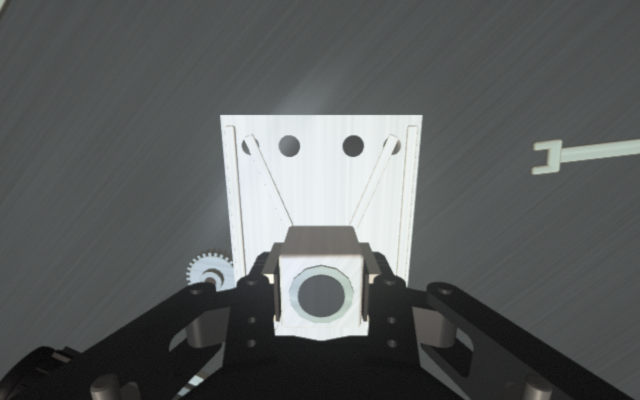

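```bash
cat > inhand.py <<'E'
from unit import *
import sys
def inhand(f):
    z=np.load(f);p,d=z["p"],z["d"];c=arm.camera_params("wrist");K,T=c["camera_matrix"],c["T_tool_cam"]
    g=(p.min(2)>140).astype(np.uint8)
    # plate top plane from depth
    pts=[]
    for v in range(122,215,3):
        for u in range(245,400,3):
            if g[v,u] and d[v,u]>0:
                q=np.linalg.solve(K,[u,v,1.])*d[v,u];pts.append(T[:3,:3]@q+T[:3,3])
    pts=np.array(pts);
    for _ in range(3):
        A=np.c_[pts[:,0],pts[:,2],np.ones(len(pts))];co=np.linalg.lstsq(A,pts[:,1],rcond=None)[0];r=pts[:,1]-A@co;pts=pts[abs(r)<2.]
    print("plane y = a x + b z + c:",co.round(4),len(pts))
    a,b,cc=co
    def hit(u,v):
        dd=T[:3,:3]@np.linalg.solve(K,[u,v,1.]);o=T[:3,3];t=(a*o[0]+b*o[2]+cc-o[1])/(dd[1]-a*dd[0]-b*dd[2]);return o+t*dd
    m=(p.max(2)<140);n,l,st,ce=cv2.connectedComponentsWithStats(m.astype(np.uint8))
    for i in range(1,n):
        if 150<st[i][4]<600 and 270<ce[i][0]<380 and 120<ce[i][1]<180:print("hole",ce[i].round(1),hit(*ce[i]).round(1))
    n,l,st,ce=cv2.connectedComponentsWithStats(g);i=l[150,320]
    mm=(l==i)
    print("top edge v",[int(np.argmax(mm[:,u])) for u in (235,320,405)],"cols at 125",np.where(mm[125])[0][[0,-1]])
    for u in(235,320,405):print(hit(u,np.argmax(mm[:,u])-.5).round(1))
    for k in(0,-1):print(hit(np.where(mm[125])[0][k],125).round(1))
if __name__=="__main__":inhand(sys.argv[1])
E
python3 inhand.py pics/w5.npz
```

```text
plane y = a x + b z + c: [ 2.3400e-02 -2.0000e-04  7.1054e+00] 1032
hole [352.8 145.6] [15.5  7.5 59.6]
hole [289.3 145.8] [-16.7   6.7  59.5]
top edge v [115, 115, 115] cols at 125 [221 421]
[-42.9   6.1  74.6]
[-1.2  7.1 74.7]
[41.2  8.1 74.7]
[-50.2   5.9  69.7]
[49.6  8.3 69.7]
```

```bash
python3 -m creep '[[[-10,50,0],[0,0,0.13],-1],[[-20,90,0],[0,0,0.23],-1],[[-26,130,0],[0,0,0.33],-1],[[-33,170,0],[0,0,0.43],-1],[[-40,210,0],[0,0,0.53],-1],[[-47,245,0],[0,0,0.62],-1],[[-54,280,0],[0,0,0.71],-1],[[-61,315,0],[0,0,0.8],-1],[[-68,350,0],[0,0,0.89],-1],[[-74,380,0],[0,0,0.97],-1],[[-78,400,0],[0,0,1.01],-1],[[-78,400,0],[0,0,1.01],-1]]'
python3 -m creep '[[[0,0,0],[0.0135,-0.0595,0],-1],[[0,0,0],[0.027,-0.119,0],-1],[[0,0,-20],[0.027,-0.119,0],-1],[[0,0,-40],[0.027,-0.119,0],-1],[[0,0,-45],[0.027,-0.119,0],-1],[[0,0,-45],[0.027,-0.119,0],-1],[[0,0,-45],[0.027,-0.119,0],-1]]'
cat > st.py <<'E'
from h import *
s=arm.read_state();M=R.from_quat(s["ee_rot"]).as_matrix()
y=np.radians(12.76);X=np.array([np.cos(y),np.sin(y),0]);Y=np.array([-X[1],X[0],0]);c=np.array([467.5,212,92.])
U=np.array([X,Y,[0,0,1]])
f=lambda q:(U@(s["position"]+M@np.array(q)-c)).round(1)
print("t",round(s["clock"],2),"yaw",np.degrees(np.arctan2(M[1,2],M[0,2])).round(2),"pitch",np.degrees(np.arcsin(M[2,2])).round(2),"roll",np.degrees(np.arcsin(M[2,0])).round(2),"w",s["gripper_width"].round(1))
print("TCP unit",f([0,0,0]),"tongue tip",f([0,15.1,-91.3]),"holes",f([-36,15.1,59.7]),f([36,15.1,59.7]),"plate end",f([0,15.1,74.7]))
print("F unit",(U@s["contact_force"]).round(1),"T unit",(U@s["wrist_torque"]).round(2))
E
python3 st.py
python3 - <<'E'
from unit import *
s=arm.read_state();p,d=arm.get_image("wrist");cv2.imwrite("pics/w6.png",p[:,:,::-1]);np.savez("pics/w6.npz",p=p,d=d,pos=s["position"],q=s["ee_rot"])
p,d=arm.get_image("side");cv2.imwrite("pics/s6.png",cv2.resize(p[210:340,230:420,::-1],None,fx=4,fy=4,interpolation=cv2.INTER_CUBIC))
E
python3 st.py
```

```text
clock: 7.65
position: [500.0, 222.4, 195.6]
ee_rot: [0.555, -0.441, 0.439, -0.552]
contact_force: [0.6, -1.4, -5.0]
gripper_width: 35.5
clock: 8.23
position: [501.9, 219.0, 152.9]
ee_rot: [-0.519, 0.414, -0.467, 0.584]
contact_force: [-0.2, 0.9, -3.4]
gripper_width: 35.0Traceback (most recent call last):
  File "st.py", line 6, in <module>
    print("t",round(s["clock"],2),"yaw",np.degrees(np.arctan2(M[1,2],M[0,2])).round(2),"pitch",np.degrees(np.arcsin(M[2,2])).round(2),"roll",np.degrees(np.arcsin(M[2,0])).round(2),"w",s["gripper_width"].round(1))
                                                                                                                                                                                        ^^^^^^^^^^^^^^^^^^^^^^^^
AttributeError: 'float' object has no attribute 'round'
Traceback (most recent call last):
  File "st.py", line 6, in <module>
    print("t",round(s["clock"],2),"yaw",np.degrees(np.arctan2(M[1,2],M[0,2])).round(2),"pitch",np.degrees(np.arcsin(M[2,2])).round(2),"roll",np.degrees(np.arcsin(M[2,0])).round(2),"w",s["gripper_width"].round(1))
                                                                                                                                                                                        ^^^^^^^^^^^^^^^^^^^^^^^^
AttributeError: 'float' object has no attribute 'round'
```

View pics/w6.png

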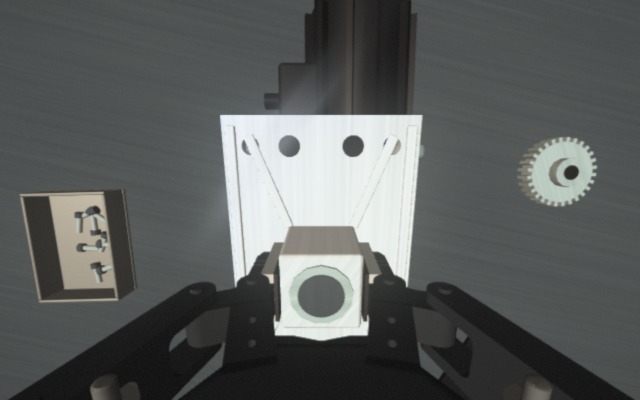

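View pics/s6.png

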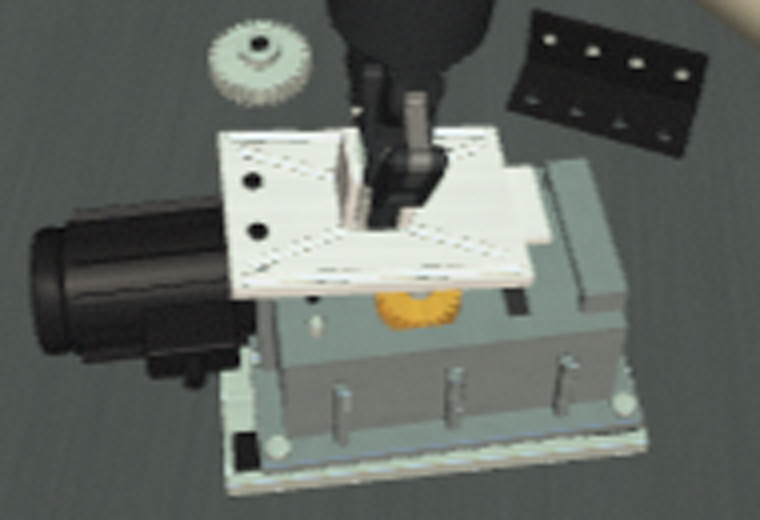

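The wrist view shows the cover held as before (boss centre near 321,295), and the side view shows it tilted above the unit with its tongue in front of the lip.

```bash
sed -i 's/s\["gripper_width"\].round(1)/round(float(s["gripper_width"]),1)/' st.py; python3 st.py; python3 inhand.py pics/w6.npz
```

```text
t 8.33 yaw 12.78 pitch 7.06 roll -0.02 w 35.3
TCP unit [36.  -0.1 62.4] tongue tip [-52.7  -0.2  36.2] holes [97.1 35.9 54.8] [ 97.1 -36.1  54.7] plate end [ 1.12e+02 -1.00e-01  5.66e+01]
F unit [-0.4  0.7 -4.1] T unit [-0.    0.39  0.01]
plane y = a x + b z + c: [1.1000e-03 3.4000e-03 6.9179e+00] 1444
hole [289.2 145.9] [-15.6   7.1  59.7]
hole [352.7 145.7] [16.7  7.1 59.7]
top edge v [115, 115, 115] cols at 125 [221 421]
[-41.9   7.1  74.8]
[ 0.1  7.2 74.8]
[42.1  7.2 74.8]
[-49.3   7.1  69.9]
[50.5  7.2 69.8]
```

```bash
python3 -m creep '[[[-2,-0.5,-10],[0,0,0],-1],[[-4,-1,-22],[0,0,0],-1],[[-5.8,-1.3,-30],[0,0,0],-1],[[-5.8,-1.3,-33.5],[0,0,0],-1],[[-5.8,-1.3,-33.5],[0,0,0],-1],[[-5.8,-1.3,-33.5],[0,0,0],-1]]';python3 st.py
python3 - <<'E'
from unit import *
p,d=arm.get_image("side");cv2.imwrite("pics/s7.png",cv2.resize(p[210:340,230:420,::-1],None,fx=4,fy=4,interpolation=cv2.INTER_CUBIC))
E
python3 st.py
```

```text
clock: 8.83
position: [496.7, 218.6, 120.8]
ee_rot: [-0.518, 0.413, -0.467, 0.586]
contact_force: [0.2, 0.2, -4.4]
gripper_width: 35.3
t 8.83 yaw 12.81 pitch 7.06 roll -0.01 w 35.3
TCP unit [29.9 -0.  28.8] tongue tip [-58.8  -0.1   2.6] holes [91.  36.  21.1] [ 91.  -36.   21.1] plate end [105.9   0.   23. ]
F unit [ 0.2  0.2 -4.4] T unit [-0.02  0.35 -0.01]
t 8.88 yaw 12.8 pitch 7.08 roll -0.03 w 35.1
TCP unit [30.1  0.1 29. ] tongue tip [-58.7   0.    2.8] holes [91.1 36.1 21.4] [ 91.2 -35.9  21.4] plate end [106.    0.2  23.2]
F unit [-0.8  0.4 -4.1] T unit [-0.03  0.43 -0.  ]
```

View pics/s7.png

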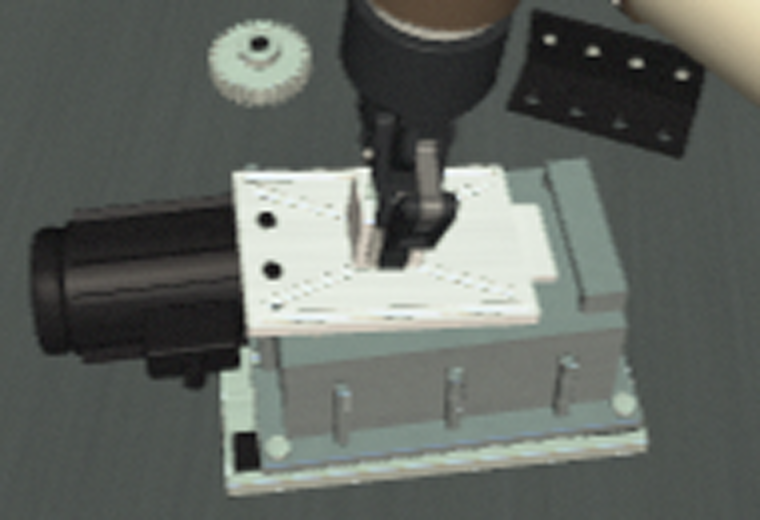

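```bash
python3 -m creep '[[[-3,-0.7,0],[0,0,0],-1],[[-5.9,-1.3,0],[0,0,0],-1],[[-8.8,-2,0],[0,0,0],-1],[[-11.7,-2.7,0],[0,0,0],-1],[[-13.7,-3.1,0],[0,0,0],-1],[[-13.7,-3.1,0],[0,0,0],-1]]';python3 st.py
python3 -m creep '[[[-1.5,-0.35,0],[0,0,0],-1],[[-3,-0.7,0],[0,0,0],-1],[[-4.5,-1,0],[0,0,0],-1],[[-4.5,-1,0],[0,0,0],-1]]';python3 st.py
```

```text
clock: 9.38
position: [481.8, 215.0, 120.3]
ee_rot: [-0.518, 0.413, -0.467, 0.585]
contact_force: [-0.5, 0.2, -4.5]
gripper_width: 35.3
t 9.38 yaw 12.8 pitch 6.98 roll 0.0 w 35.3
TCP unit [14.6 -0.3 28.3] tongue tip [-74.1  -0.3   2.2] holes [75.7 35.8 20.6] [ 75.8 -36.2  20.6] plate end [90.6 -0.2 22.4]
F unit [-0.5  0.3 -4.5] T unit [-0.01  0.44  0.02]
clock: 9.72
position: [477.6, 214.0, 120.1]
ee_rot: [-0.518, 0.414, -0.467, 0.585]
contact_force: [-0.8, 0.2, -4.8]
gripper_width: 35.1
t 9.72 yaw 12.79 pitch 6.97 roll 0.01 w 35.1
TCP unit [10.3 -0.3 28.1] tongue tip [-78.5  -0.3   2.1] holes [71.3 35.7 20.4] [ 71.4 -36.3  20.4] plate end [86.2 -0.3 22.2]
F unit [-0.8  0.4 -4.8] T unit [ 0.01  0.45 -0.01]
```

Tongue is 10 mm into the slot with no contact. Feel for the back of the slot.

```bash
python3 -m creep '[[[-1,-0.2,0],[0,0,0],-1],[[-2,-0.45,0],[0,0,0],-1],[[-2,-0.45,0],[0,0,0],-1]]';python3 st.py
python3 -m creep '[[[-1,-0.2,0],[0,0,0],-1],[[-1,-0.2,0],[0,0,0],-1]]';python3 st.py
python3 -m creep '[[[-0.8,-0.2,0],[0,0,0],-1],[[-0.8,-0.2,0],[0,0,0],-1]]';python3 st.py
```

```text
clock: 9.97
position: [475.7, 213.6, 120.2]
ee_rot: [-0.518, 0.414, -0.467, 0.585]
contact_force: [-0.0, 0.3, -5.1]
gripper_width: 35.3
t 9.97 yaw 12.78 pitch 6.98 roll 0.0 w 35.3
TCP unit [ 8.4 -0.3 28.2] tongue tip [-80.4  -0.3   2.1] holes [69.5 35.8 20.4] [ 69.5 -36.2  20.4] plate end [84.4 -0.2 22.2]
F unit [ 0.   0.3 -5.1] T unit [0.01 0.44 0.01]
clock: 10.13
position: [474.8, 213.4, 120.2]
ee_rot: [-0.518, 0.414, -0.467, 0.585]
contact_force: [-0.0, 0.5, -4.3]
gripper_width: 35.3
t 10.13 yaw 12.79 pitch 6.98 roll 0.0 w 35.3
TCP unit [ 7.4 -0.2 28.2] tongue tip [-81.4  -0.3   2.1] holes [68.5 35.8 20.4] [ 68.5 -36.2  20.4] plate end [83.4 -0.2 22.3]
F unit [ 0.1  0.5 -4.3] T unit [-0.02  0.42  0.02]
clock: 10.3
position: [474.1, 213.3, 120.2]
ee_rot: [-0.518, 0.413, -0.467, 0.585]
contact_force: [-0.3, -0.0, -4.5]
gripper_width: 35.2
t 10.3 yaw 12.79 pitch 7.0 roll -0.0 w 35.2
TCP unit [ 6.7 -0.2 28.2] tongue tip [-82.1  -0.2   2.1] holes [67.8 35.9 20.5] [ 67.8 -36.1  20.5] plate end [82.7 -0.1 22.3]
F unit [-0.3  0.1 -4.5] T unit [ 0.    0.44 -0.02]
```

```bash
python3 -m creep '[[[-0.6,-0.1,0],[0,0,0],-1],[[-0.6,-0.1,0],[0,0,0],-1]]';python3 st.py
python3 -m creep '[[[-0.6,-0.1,0],[0,0,0],-1],[[-0.6,-0.1,0],[0,0,0],-1]]';python3 st.py
python3 -m creep '[[[-0.6,-0.1,0],[0,0,0],-1],[[-0.6,-0.1,0],[0,0,0],-1]]';python3 st.py
```

```text
clock: 10.47
position: [473.9, 213.4, 120.4]
ee_rot: [-0.518, 0.413, -0.467, 0.586]
contact_force: [2.2, 0.1, -4.2]
gripper_width: 35.3
t 10.47 yaw 12.81 pitch 7.05 roll -0.01 w 35.3
TCP unit [ 6.6 -0.1 28.4] tongue tip [-82.2  -0.1   2.2] holes [67.6 36.  20.8] [ 67.7 -36.   20.8] plate end [82.5  0.  22.6]
F unit [ 2.1 -0.4 -4.2] T unit [-0.19 -0.1   0.04]
clock: 10.63
position: [473.7, 213.5, 120.7]
ee_rot: [-0.517, 0.413, -0.467, 0.586]
contact_force: [4.1, -1.4, -4.7]
gripper_width: 35.0
t 10.63 yaw 12.83 pitch 7.11 roll -0.02 w 35.0
TCP unit [ 6.4  0.  28.7] tongue tip [-82.3  -0.1   2.4] holes [67.5 36.1 21.1] [ 67.6 -35.9  21. ] plate end [82.4  0.2 22.9]
F unit [ 3.7 -2.2 -4.7] T unit [-0.59 -0.8   0.04]
clock: 10.8
position: [473.6, 213.6, 120.9]
ee_rot: [-0.517, 0.413, -0.467, 0.586]
contact_force: [5.7, -2.4, -6.3]
gripper_width: 35.3
t 10.8 yaw 12.86 pitch 7.17 roll -0.03 w 35.3
TCP unit [ 6.3  0.2 28.9] tongue tip [-82.4   0.    2.5] holes [67.4 36.3 21.4] [ 67.5 -35.7  21.4] plate end [82.3  0.3 23.2]
F unit [ 5.  -3.6 -6.3] T unit [-0.92 -1.33  0.12]
```

```bash
python3 -m creep '[[[1.5,0.3,0],[0,0,0],-1],[[2.7,0.6,0],[0,0,0],-1],[[2.7,0.6,0],[0,0,0],-1]]';python3 st.py
python3 -m creep '[[[0.3,0.1,-1.5],[-0.0032,0.014,0],-1],[[0.6,0.1,-3],[-0.0064,0.028,0],-1],[[1,0.2,-5],[-0.0096,0.0425,0],-1],[[1,0.2,-5],[-0.0096,0.0425,0],-1],[[1,0.2,-5],[-0.0096,0.0425,0],-1]]';python3 st.py
```

```text
clock: 11.05
position: [474.5, 213.3, 119.8]
ee_rot: [-0.518, 0.414, -0.467, 0.585]
contact_force: [-0.2, -0.1, -6.0]
gripper_width: 35.4
t 11.05 yaw 12.75 pitch 6.89 roll 0.02 w 35.4
TCP unit [ 7.1 -0.3 27.8] tongue tip [-81.8  -0.3   1.8] holes [68.2 35.7 19.9] [ 68.1 -36.3  20. ] plate end [83.  -0.3 21.7]
F unit [-0.2 -0.1 -6. ] T unit [-0.    0.41  0.01]
clock: 11.47
position: [476.2, 213.9, 114.9]
ee_rot: [-0.531, 0.424, -0.458, 0.574]
contact_force: [-0.1, -0.7, -4.5]
gripper_width: 35.0
t 11.47 yaw 12.76 pitch 4.46 roll 0.01 w 35.0
TCP unit [ 8.9 -0.1 22.9] tongue tip [-80.9  -0.1   0.7] holes [69.6 35.9 12.5] [ 69.6 -36.1  12.5] plate end [84.6 -0.1 13.6]
F unit [-0.3 -0.6 -4.5] T unit [ 0.03  0.24 -0.03]
```

```bash
python3 -m creep '[[[0.2,0.05,-0.7],[-0.0016,0.007,0],-1],[[0.4,0.1,-1.4],[-0.0033,0.0143,0],-1],[[0.5,0.1,-2],[-0.0049,0.0215,0],-1],[[0.5,0.1,-2],[-0.0049,0.0215,0],-1]]';python3 st.py
python3 - <<'E'
from unit import *
s=arm.read_state();p,d=arm.get_image("wrist");cv2.imwrite("pics/w8.png",cv2.resize(p[100:300,200:440,::-1],None,fx=3,fy=3,interpolation=cv2.INTER_CUBIC));np.savez("pics/w8.npz",p=p,d=d,pos=s["position"],q=s["ee_rot"])
E
python3 st.py
```

```text
clock: 11.8
position: [476.8, 214.1, 113.2]
ee_rot: [-0.537, 0.429, -0.453, 0.568]
contact_force: [0.4, -0.9, -4.0]
gripper_width: 35.3
t 11.8 yaw 12.78 pitch 3.22 roll -0.01 w 35.3
TCP unit [ 9.5 -0.  21.2] tongue tip [-80.8  -0.1   1. ] holes [70.  36.   9.4] [ 70.  -36.    9.4] plate end [85.   0.  10.3]
F unit [ 0.2 -0.9 -4. ] T unit [ 0.01  0.11 -0.03]
t 11.85 yaw 12.78 pitch 3.23 roll -0.01 w 35.0
TCP unit [ 9.4 -0.1 21.2] tongue tip [-80.9  -0.1   1. ] holes [69.9 35.9  9.5] [ 69.9 -36.1   9.5] plate end [84.9 -0.1 10.3]
F unit [-0.5 -0.4 -4.4] T unit [ 0.05  0.21 -0.01]
```

View pics/w8.png

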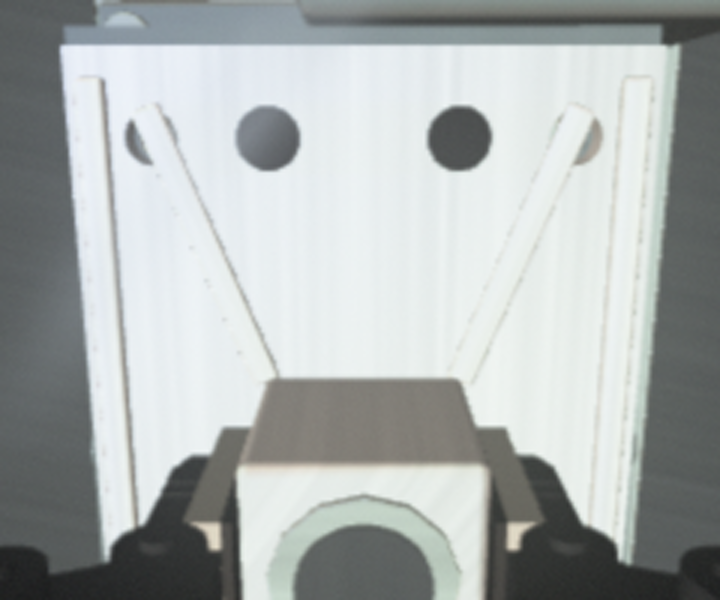

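```bash
python3 -m creep '[[[0.15,0.05,-0.8],[-0.0016,0.007,0],-1],[[0.3,0.1,-1.6],[-0.0033,0.0143,0],-1],[[0.3,0.1,-1.6],[-0.0033,0.0143,0],-1],[[0.3,0.1,-1.6],[-0.0033,0.0143,0],-1]]';python3 st.py
```

```text
clock: 12.18
position: [476.9, 214.1, 111.6]
ee_rot: [-0.541, 0.432, -0.45, 0.564]
contact_force: [-0.1, -0.7, -5.2]
gripper_width: 35.3
t 12.18 yaw 12.78 pitch 2.39 roll 0.0 w 35.3
TCP unit [ 9.7 -0.1 19.6] tongue tip [-80.9  -0.1   0.7] holes [69.9 36.   7. ] [ 70. -36.   7.] plate end [84.9 -0.   7.6]
F unit [-0.3 -0.7 -5.2] T unit [ 0.02  0.11 -0.05]
```

```bash
python3 - <<'E'
from h import *
z=np.load("pics/w8.npz");p=z["p"]
cv2.imwrite("pics/w8z.png",cv2.resize(p[125:165,230:410,::-1],None,fx=4.4,fy=8,interpolation=cv2.INTER_CUBIC))
E
```

```text
(no output)
```

View pics/w8z.png

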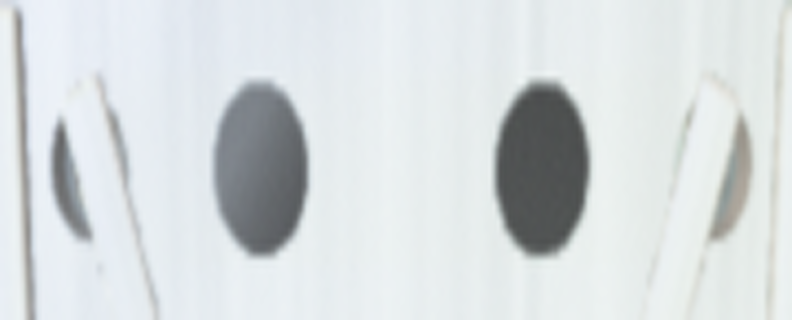

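```bash
python3 -m creep '[[[0.1,0,-0.8],[-0.0016,0.007,0],-1],[[0.2,0.05,-1.4],[-0.0031,0.0137,0],-1],[[0.3,0.05,-2],[-0.0046,0.0205,0],-1],[[0.3,0.05,-2],[-0.0046,0.0205,0],-1]]';python3 st.py
```

```text
clock: 12.52
position: [477.4, 214.2, 109.5]
ee_rot: [-0.547, 0.437, -0.446, 0.558]
contact_force: [0.2, -0.6, -5.0]
gripper_width: 35.4
t 12.52 yaw 12.78 pitch 1.17 roll -0.0 w 35.4
TCP unit [10.2 -0.  17.5] tongue tip [-80.8  -0.1   0.5] holes [70.2 36.   3.6] [ 70.2 -36.    3.6] plate end [85.2 -0.   3.9]
F unit [ 0.1 -0.7 -5. ] T unit [ 0.02 -0.04  0.01]
```

```bash
python3 -m creep '[[[0,0,-0.7],[-0.0015,0.0067,0],-1],[[0,0,-1.4],[-0.003,0.0134,0],-1],[[0,0,-2],[-0.0045,0.02,0],-1],[[0,0,-2],[-0.0045,0.02,0],-1]]';python3 st.py
python3 -m creep '[[[0,0,-0.5],[0,0,0],-1],[[0,0,-0.5],[0,0,0],-1]]';python3 st.py
```

```text
clock: 12.85
position: [477.4, 214.2, 107.5]
ee_rot: [0.553, -0.441, 0.441, -0.553]
contact_force: [-0.1, -1.0, -4.9]
gripper_width: 35.5
t 12.85 yaw 12.78 pitch -0.01 roll -0.01 w 35.5
TCP unit [10.1 -0.1 15.5] tongue tip [-81.2  -0.1   0.4] holes [69.8 36.   0.4] [ 69.8 -36.    0.4] plate end [84.8 -0.   0.4]
F unit [-0.4 -1.  -4.9] T unit [ 0.01  0.   -0.01]
clock: 13.02
position: [477.3, 214.2, 107.2]
ee_rot: [-0.552, 0.441, -0.441, 0.553]
contact_force: [0.2, 0.1, -4.5]
gripper_width: 35.7
t 13.02 yaw 12.79 pitch 0.04 roll -0.01 w 35.7
TCP unit [10.  -0.  15.2] tongue tip [-81.3  -0.1   0.1] holes [69.7 36.   0.2] [ 69.8 -36.    0.2] plate end [84.7  0.   0.2]
F unit [ 0.2  0.1 -4.5] T unit [-0.   -0.1   0.03]
```

Nearly down and still no contact. Press on gently until the face carries it.

```bash
python3 -m creep '[[[0,0,-0.5],[0,0,0],-1],[[0,0,-0.5],[0,0,0],-1]]';python3 st.py
python3 -m creep '[[[0,0,-0.5],[0,0,0],-1],[[0,0,-0.5],[0,0,0],-1]]';python3 st.py
python3 -m creep '[[[0,0,-0.5],[0,0,0],-1],[[0,0,-0.5],[0,0,0],-1]]';python3 st.py
```

```text
clock: 13.18
position: [477.3, 214.2, 107.2]
ee_rot: [-0.552, 0.441, -0.441, 0.553]
contact_force: [-0.3, -0.4, -0.1]
gripper_width: 35.3
t 13.18 yaw 12.8 pitch 0.05 roll -0.01 w 35.3
TCP unit [10.  -0.1 15.2] tongue tip [-81.3  -0.1   0. ] holes [69.7 36.   0.2] [ 69.8 -36.    0.2] plate end [84.7 -0.   0.2]
F unit [-0.4 -0.3 -0.1] T unit [-0.02  0.35  0.  ]
clock: 13.35
position: [477.3, 214.1, 107.2]
ee_rot: [-0.552, 0.441, -0.441, 0.553]
contact_force: [-3.2, -0.9, 5.7]
gripper_width: 35.5
t 13.35 yaw 12.81 pitch 0.06 roll -0.01 w 35.5
TCP unit [10.  -0.1 15.2] tongue tip [-81.2  -0.2  -0. ] holes [69.7 36.   0.1] [ 69.8 -36.    0.1] plate end [84.8 -0.   0.1]
F unit [-3.4 -0.1  5.7] T unit [-0.05  0.89 -0.07]
clock: 13.52
position: [477.3, 214.1, 107.2]
ee_rot: [-0.552, 0.441, -0.441, 0.553]
contact_force: [-4.3, -0.5, 8.0]
gripper_width: 35.1
t 13.52 yaw 12.82 pitch 0.07 roll -0.0 w 35.1
TCP unit [10.  -0.1 15.2] tongue tip [-81.3  -0.2  -0.1] holes [69.7 36.   0.1] [ 69.8 -36.    0.1] plate end [84.7  0.   0.1]
F unit [-4.3  0.5  8. ] T unit [-0.01  1.25 -0.08]
```

```bash
python3 -m creep '[[[-0.5,-0.1,0.3],[0,0,0],-1],[[-0.5,-0.1,0.3],[0,0,0],-1]]';python3 st.py
python3 - <<'E'
from unit import *
s=arm.read_state();p,d=arm.get_image("wrist");cv2.imwrite("pics/w9.png",cv2.resize(p[100:300,200:440,::-1],None,fx=3,fy=3,interpolation=cv2.INTER_CUBIC));np.savez("pics/w9.npz",p=p,d=d,pos=s["position"],q=s["ee_rot"])
p,d=arm.get_image("side");cv2.imwrite("pics/s9.png",cv2.resize(p[210:340,230:420,::-1],None,fx=4,fy=4,interpolation=cv2.INTER_CUBIC))
E
python3 inhand.py pics/w9.npz
```

```text
clock: 13.68
position: [477.3, 214.2, 107.2]
ee_rot: [-0.552, 0.441, -0.441, 0.553]
contact_force: [-2.7, -0.2, 6.8]
gripper_width: 35.2
t 13.68 yaw 12.82 pitch 0.14 roll -0.02 w 35.2
TCP unit [10.1 -0.  15.2] tongue tip [-81.2  -0.1  -0.1] holes [69.8 36.   0.2] [ 69.8 -36.    0.2] plate end [84.8  0.   0.3]
F unit [-2.6  0.4  6.8] T unit [-0.23  0.72 -0.12]
plane y = a x + b z + c: [-9.0000e-04  2.2000e-03  6.8796e+00] 1460
hole [290.5 146.6] [-15.    7.   59.2]
hole [352.8 145.8] [16.7  7.  59.7]
top edge v [114, 108, 114] cols at 125 [220 429]
[-41.9   7.1  75.3]
[ 0.1  7.  78.1]
[42.1  7.  75.3]
[-49.9   7.1  69.8]
[54.4  7.  69.8]
```

View pics/w9.png

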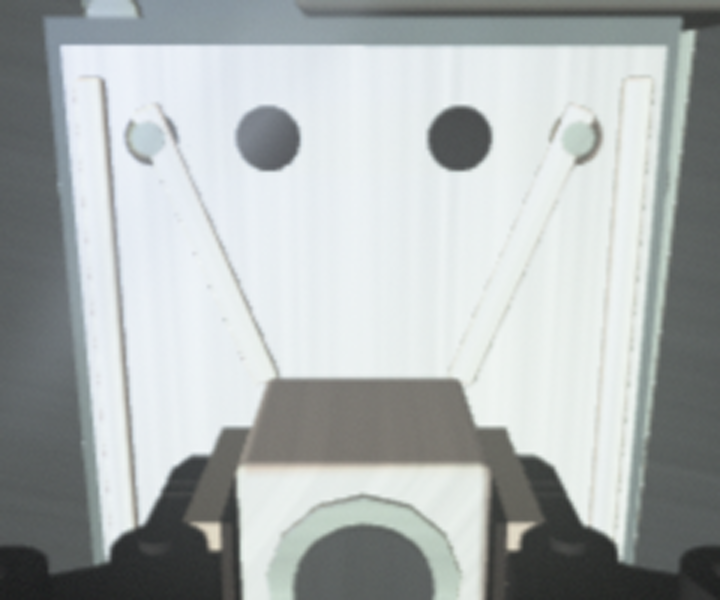

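View pics/s9.png

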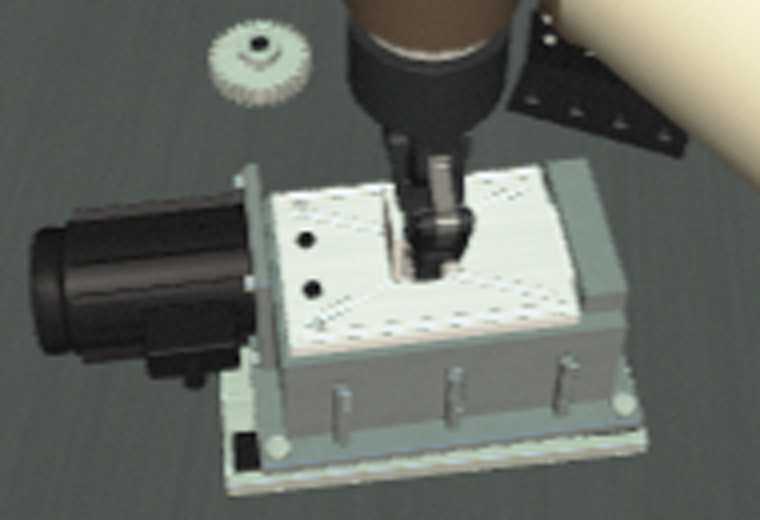

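```bash
python3 -m creep '[[[0.3,0.1,0],[-0.0005,0.002,0],-1],[[0.3,0.1,0],[-0.0005,0.002,0],-1]]';python3 st.py
python3 -m creep '[[[0,0,0],[0,0,0],-0.1],[[0,0,0],[0,0,0],0.2],[[0,0,0],[0,0,0],0.5],[[0,0,0],[0,0,0],0.5],[[0,0,0],[0,0,0],0.5],[[0,0,0],[0,0,0],0.5]]';python3 st.py
```

```text
clock: 13.95
position: [477.2, 214.1, 107.2]
ee_rot: [0.553, -0.441, 0.441, -0.552]
contact_force: [-3.4, -2.1, 7.8]
gripper_width: 34.9
t 13.95 yaw 12.81 pitch -0.04 roll -0.01 w 34.9
TCP unit [10.  -0.1 15.2] tongue tip [-81.3  -0.1   0.1] holes [69.6 36.   0. ] [ 69.7 -36.    0. ] plate end [84.7 -0.  -0. ]
F unit [-3.7 -1.3  7.8] T unit [-0.13  0.98 -0.03]
clock: 14.45
position: [477.0, 214.1, 105.8]
ee_rot: [0.553, -0.442, 0.441, -0.552]
contact_force: [-0.1, 0.9, 0.2]
gripper_width: 64.2
t 14.45 yaw 12.79 pitch -0.11 roll 0.0 w 64.2
TCP unit [ 9.7 -0.  13.8] tongue tip [-81.6  -0.1  -1.2] holes [69.3 36.  -1.5] [ 69.4 -36.   -1.5] plate end [84.4 -0.  -1.5]
F unit [0.1 0.9 0.2] T unit [ 0.05  0.05 -0.04]
```

Released with no contact. Lift straight up and inspect.

```bash
python3 -m creep '[[[0,0,10],[0,0,0],0.5],[[0,0,30],[0,0,0],0.5],[[0,0,60],[0,0,0],0.5],[[0,0,90],[0,0,0],0.5],[[0,0,115],[0,0,0],0.5],[[0,0,115],[0,0,0],0.5],[[0,0,115],[0,0,0],0.5]]';python3 st.py
python3 - <<'E'
from unit import *
s=arm.read_state();p,d=arm.get_image("wrist");cv2.imwrite("pics/w10.png",cv2.resize(p[80:330,200:440,::-1],None,fx=2.4,fy=2.4,interpolation=cv2.INTER_CUBIC))
KT=cam("wrist",s)
y=np.radians(12.78);U=np.array([[np.cos(y),np.sin(y),0],[-np.sin(y),np.cos(y),0],[0,0,1]]);c=np.array([467.5,212,0])
for n,q in {"hole end":(75,0),"hole+":(75,25),"hole-":(75,-25),"mid+":(10,40),"mid-":(10,-40),"tong":(-55,0),"tong+":(-55,35),"tong-":(-55,-35),"boss":(-3,0),"lip":(-78,0),"faceedge":(88,0)}.items():
    P=c+U.T@np.array([*q,100.]);u,v=proj(KT,P).round().astype(int)
    w=d[v-2:v+3,u-2:u+3];print(n,(u,v),depthpt(KT,u,v,np.median(w)).round(1)[2])
p,d=arm.get_image("side");cv2.imwrite("pics/s10.png",cv2.resize(p[150:340,230:420,::-1],None,fx=3,fy=3,interpolation=cv2.INTER_CUBIC))
p,d=arm.get_image("top");cv2.imwrite("pics/t10.png",p[:,:,::-1])
E
```

```text
clock: 15.03
position: [477.5, 214.6, 223.3]
ee_rot: [-0.551, 0.441, -0.441, 0.554]
contact_force: [-0.5, 0.3, 0.6]
gripper_width: 63.7
t 15.03 yaw 12.79 pitch 0.14 roll -0.14 w 63.7
TCP unit [ 10.4   0.3 131.3] tongue tip [-80.9   0.3 115.9] holes [ 70.1  36.4 116.4] [ 70.1 -35.6 116.2] plate end [ 85.1   0.4 116.3]
F unit [-0.4  0.4  0.6] T unit [-0.03  0.06 -0.02]
hole end (np.int64(321), np.int64(133)) 100.4
hole+ (np.int64(293), np.int64(133)) 100.2
hole- (np.int64(349), np.int64(133)) 100.3
mid+ (np.int64(279), np.int64(203)) 99.9
mid- (np.int64(363), np.int64(203)) 100.2
tong (np.int64(321), np.int64(266)) 100.2
tong+ (np.int64(286), np.int64(266)) 101.4
tong- (np.int64(356), np.int64(266)) 101.4
boss (np.int64(321), np.int64(217)) 142.6
lip (np.int64(321), np.int64(286)) 109.1
faceedge (np.int64(321), np.int64(118)) 92.3
```

View pics/w10.png

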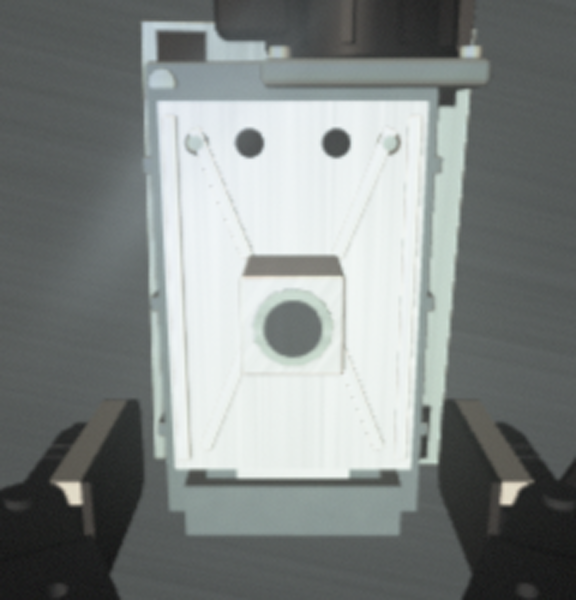

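View pics/s10.png

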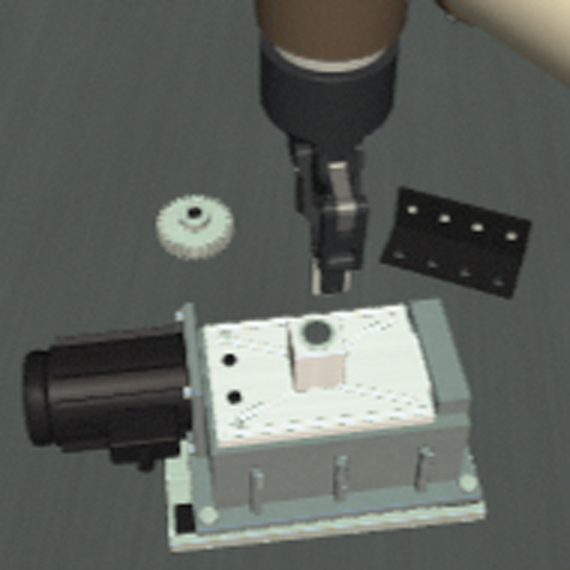

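The wrist view shows the pins in both holes (near 194,142 and 391,142) and the tongue under the lip. The plate top measures 100 mm all over, which is flush. The bystanders are where they were, and the gripper is clear.

```bash
python3 -m creep '[[[0,0,0],[0,0,0],0.5],[[0,0,0],[0,0,0],0.5],[[0,0,0],[0,0,0],0.5]]'; python3 -c "
from bench import arm
print(arm.job_done())"
```

```text
clock: 15.43
position: [476.7, 213.9, 220.1]
ee_rot: [0.554, -0.442, 0.441, -0.551]
contact_force: [0.1, 0.5, 0.6]
gripper_width: 64.3
the job is handed in; nothing more can be done
None
```

The cover is back on the gear unit: tongue under the keeper lip, both dowel pins in their holes, lying flush. I handed the job in at about 15.4 s.

I gripped the boss by its side faces and tilted the hole end up 7°. I then slid the tongue under the lip until it touched the back of the slot at about 5 N. After backing off about 1.5 mm, I swung the cover down onto the pins and pressed it home with about 8 N before letting go.

**Checks after release:**
- **Flush:** the plate top measured 100 mm at the hole end, the middle and the tongue end (100 expected). The two points beside the tongue read 101.4, which fits the low ribs there.
- **Pins and tongue:** pin tops were visible in both holes, and the tongue was under the lip.
- **Robot and bench:** the gripper was more than 100 mm clear with no force on it. The gear and bracket looked unmoved in the side view. The spanner and screw tray were not in that view, and I did not inspect them after the job.

**Where measurements disagreed:**
- The lip's centre measured about 1 mm to −y of the pins' centre. I went by the pins and met no sideways contact on the way down.
- One depth reading showed the held cover rolled by about 1.3°. A second reading did not, so I ignored it.
- A sideways force of about 4 N appeared in the final press, probably from the pins against the hole edges. It was gone once I let go.

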